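# Stand each reagent bottle in its drip tray

## Robot

A 6-joint arm with a two-finger parallel gripper is mounted at the origin on a cart in front of the work surface, level with it; the furniture and walls round the work are solid. World frame = base frame: x ahead of the robot, y to its left, z up, the work surface at z = 0. Lengths are in mm, angles in rad, forces in N, time in s.
With the tool pointing down it reaches from about 275 to 725 mm from the base axis. Payload 5.6 kg.
Tool frame: the origin (TCP) lies midway between the tips of the shut fingers; the grasp point (between the pads) lies 19 mm behind it; z points along the fingers, y is the line along which they close (so a half turn about z gives the same grasp; the last joint's range is limited). The gripper opens to 85 mm and grips with 20 to 120 N. Pads are 22 mm wide; open, the fingers measure 114 mm over their backs; the gripper's body (76 mm by 85 mm) begins 54 mm behind the grasp point. The pads swing forward as they close: fully open they stand 13 mm farther back than shut.
Start: joints at [1.418, 0.255, 0.108, 0, -1.424, -0.285], TCP at [233.145, 498.133, 231.283] pointing down, gripper open.
Joint ranges: [-2.95, 2.95], [-1.21, 1.97], [-1.09, 1.5], [-2.87, 1.71], [-2.94, -0.07], [-3.05, 3.05]. Speed limits (rad/s): [2.57, 2.57, 3.14, 3.14, 3.14, 3.14].

## Interface

Orientations are given as a rotation vector (axis times angle).
In Python, from station import telemetry, imaging, bot, search_frame, trace, tip_of gives the robot as it stands.
- The arm moves only by the tool play_rows, never from a script. Its argument "deltas" is a list of rows, each an object of numbers: "tx", "ty", "tz": the shift along the tool's x, y, z scaled (see below); "wx", "wy", "wz": the turn, a rotation vector about the tool's x, y, z scaled (see below); "jaw": the closure in counts, from 0 (fully open) to 255 (shut). In form: [{"tx": .., "ty": .., "tz": .., "wx": .., "wy": .., "wz": .., "jaw": ..}, ...]. A call has 1 to 8 rows; each row is the pose to reach, as a shift and turn from the pose commanded when the call began, along the tool's axes at that moment; what a row does not reach only later rows make up. The controller multiplies each number of a shift by 100 mm and each number of a turn by 45 degrees. A row lasts 1/10 s, in which the tool goes at most 50 mm and 8.59 degrees, less where a joint would pass 70% of its speed; a pose out of reach is approached as far as the arm can. A call with a number of a shift or a turn outside -1 to 1 is refused whole. A call with a gripper value outside its range is refused whole. The fingers move at their own pace and stop on an object; the grip force is fixed at half the most. Time passes only in rows, so rows that repeat a pose let the fingers close. It gives the time, the measured TCP pose, the force, the opening and the grip force at its end, in the units of the state.
- telemetry.get_state(): the state, without advancing time (a new reading comes with each control period).
- imaging.get_image(name): name is "side" or "top" or "wrist"; returns a dict with "pixels" (400x640x3 uint8, red, green, blue), "z_map" (400x640 float32, mm along the optical axis (not along the pixel's ray), 0 where there is no reading), "mtx" (3x3 intrinsics, pixels), "camera_from_world" (4x4, takes a point from world to camera coordinates); the wrist camera has in their place "tool_from_camera" (4x4, takes a point from camera to tool coordinates, whose origin is the TCP and whose axes are the flange's). Camera axes: x right, y down, z forward; pixel columns grow to the right and rows downward; lengths in mm; the calibration is good to about 2 mm. A picture is of the moment at which its call begins: read the wrist's pose just before it.
- bot.sign_off(): hands the job in; it is judged then, once.
Trained networks look in the newest picture that a camera, given by its name, has taken for a name from the list of things; names that differ only in an ending like _2 or _b are one class to them, and where a whole thing is asked for, a point or a joint stands for the part that bears it (a point fixed in the world has none). Each returns a list of dicts, best first, with "score" (0 to 1); they miss things now and then, are a little off and sometimes report something else, mostly with a low value. They report only what shows in the picture. A call takes as long as a camera call. They do not tell look-alikes from the thing itself.
- search_frame(camera, name): "rect" ([left, top, width, height] in pixels, round what is visible of it).
- trace(camera, name): "pixels" (400x640 bool, what is visible of it) and "rect" ([left, top, width, height] in pixels, round what is visible of it).
- tip_of(camera, name): "point" ([column, row] in pixels: a listed point, or the origin of a listed thing).
The state is a dict: "time_s": time; "qpos": joint angles; "qvel": joint speeds; "tau": joint torques, N m; "ee_pos": TCP position; "ee_rot": TCP orientation; "ft_force": force on the tool from outside, world axes, zero at the start; "torque": the same for the moment, N m; "finger_gap": finger opening in mm; "grasp_force": force on a finger pad.
Only numpy, scipy, OpenCV 4.12 (cv2) and the standard library are available. Lean on these libraries where they do the work, as an engineer would, in place of code of your own. Each camera call takes 0.05 s, during which the arm holds its last target. There are 200 camera calls.

## Task

Pick out the three screw-capped bottles that stand in the front part of the bench (not those back by the wall) and stand each upright in the round dark steel drip tray of its rank: the largest bottle in the largest tray, the middle-sized one (brown, white cap) in the middle tray, the smallest (brown, black cap) in the smallest tray. Each must stand flat on the floor of its tray, set down and not dropped or tipped over on the way; leave the spare objective and the black objective case standing where they are.

Things in the scene. Friction and masses are not known exactly. Their poses are not given: they have to be found in the camera images.
- reagent_bottle_mid (a point): centre of the largest bottle, half-way up: white round bottle with blue screw cap, 56 mm in diameter, 99 mm high, 0.10 to 0.21 kg, stands loose on the bench; body sides upright to at least 55 mm above its foot; z axis up through the cap. (Beware of the tall fixed microscope to the right of all these things, beyond about y = -0.05 m: its twin eyepieces stick out towards the robot as far as x = 0.42 m, 0.25 to 0.38 m above the bench, about y = -0.2 m)
- dye_bottle_mid (a point): centre of the middle-sized bottle, half-way up: brown round bottle with white screw cap, 30 mm in diameter, 66 mm high, 25 to 50 g, stands loose on the bench; z axis up through the cap
- oil_bottle_mid (a point): centre of the smallest bottle, half-way up: brown round bottle with black screw cap, 26 mm in diameter, 58 mm high, 20 to 42 g, stands loose on the bench; z axis up through the cap
- big_tray: largest round dark steel drip tray, outside diameter 110 mm, inside 104 mm, 8 mm high overall, flat floor 3 mm thick; fixed to the bench. Origin at the centre of its underside, z up
- middle_tray: middle-sized round dark steel drip tray, outside diameter 84 mm, inside 78 mm, 8 mm high overall, flat floor 3 mm thick; fixed to the bench. Origin at the centre of its underside, z up
- small_tray: smallest round dark steel drip tray, outside diameter 60 mm, inside 54 mm, 8 mm high overall, flat floor 3 mm thick; fixed to the bench. Origin at the centre of its underside, z up
- objective_case_mid (a point): centre, half-way up, of the objective case, to be left alone: all-black upright cylinder, 35 mm in diameter, 60 mm high, loose; not a bottle; z axis up
- spare_objective_mid (a point): centre, half-way up, of the spare microscope objective, to be left alone: bright metal cylinder with tapered top, 25 mm in diameter, 40 mm high, loose; not a bottle; z axis up
Things that resemble listed ones, but are neither listed nor needed, are in the scene too. What is shaped like the middle_tray but orange is not meant.

How it is judged (in metres and radians):
At the end, for the whole second after the job is handed in: Each bottle stands upright (within 0.1 rad), released and at rest, on the floor of its own tray, wholly inside the rim: axis within 26 mm of the tray centre for the large and middle trays, 16 mm for the small; the objective and its case are within 25 mm of where they stood (horizontal distance between reagent_bottle_mid and big_tray below 0.026 m and angle between each of reagent_bottle_mid, dye_bottle_mid, oil_bottle_mid's own z axis and vertical below 0.1 rad and height (world z) of reagent_bottle_mid between 0.0495 and 0.0565 m and linear speed of each of reagent_bottle, dye_bottle, oil_bottle below 0.02 m/s and contact force between the fingers and reagent_bottle below 0.05 N and horizontal distance between dye_bottle_mid and middle_tray below 0.026 m and height (world z) of dye_bottle_mid between 0.033 and 0.04 m and contact force between the fingers and dye_bottle below 0.05 N and horizontal distance between oil_bottle_mid and small_tray below 0.016 m and height (world z) of oil_bottle_mid between 0.029 and 0.036 m and contact force between the fingers and oil_bottle below 0.05 N and distance of each of objective_case_mid, spare_objective_mid from where it was at the start of the episode below 0.025 m); the robot touches nothing.
It fails at once if a bottle is tipped over (angle between any of reagent_bottle_mid, dye_bottle_mid, oil_bottle_mid's own z axis and vertical above 0.7 rad).
It fails at once if a bottle is dropped instead of set down ((height (world z) of reagent_bottle_mid above 0.0615 m and contact force between the fingers and reagent_bottle below 0.02 N and linear speed of reagent_bottle above 0.25 m/s) or (height (world z) of dye_bottle_mid above 0.045 m and contact force between the fingers and dye_bottle below 0.02 N and linear speed of dye_bottle above 0.25 m/s) or (height (world z) of oil_bottle_mid above 0.041 m and contact force between the fingers and oil_bottle below 0.02 N and linear speed of oil_bottle above 0.25 m/s)).
It fails at once if the spare objective or the objective case is moved or tipped ((distance of objective_case_mid from where it was at the start of the episode above 0.025 m or angle between objective_case_mid's own z axis and vertical above 0.5 rad) or (distance of spare_objective_mid from where it was at the start of the episode above 0.025 m or angle between spare_objective_mid's own z axis and vertical above 0.5 rad)).
It also fails if it takes over 96 s, if anything falls off the work surface, if the arm or the gripper's body presses on something with over 40 N, if the wrist force passes 120 N, or if a joint passes its speed limit or range.

## Working session

There is one attempt and no reset: what is moved stays moved. The work goes in short steps, Python scripts to look and compute and a tool call to move; the robot and the scene stay as the last step left them, time stands still between calls to the robot, and variables do not carry over. Pictures are saved under pics/ and viewed, at most 14 in all, crops included, and the job is handed in when it is done.

Besides the shell and the picture viewer there is one more tool, called after ">>>" by a JSON object that holds its "api" and its "payload", one argument or row to a line. play_rows: Moves the arm, as the interface text tells. Shifts and turns lie within -1 to 1; 1 stands for 100 mm of shift or 45 degrees of turn. Its arguments: {"type":"object","properties":{"deltas":{"type":"array"}},"required":["deltas"]}

```bash
mkdir -p pics
cat > h.py <<'E'
import numpy as np, cv2
from station import telemetry, imaging, bot, search_frame, trace, tip_of
from scipy.spatial.transform import Rotation as R
def world(im,u,v,z=None,st=None):
    K=im["mtx"]
    if "camera_from_world" in im: T=np.linalg.inv(im["camera_from_world"])
    else:
        W=np.eye(4);W[:3,:3]=R.from_rotvec(st["ee_rot"]).as_matrix();W[:3,3]=st["ee_pos"];T=W@im["tool_from_camera"]
    u=np.atleast_1d(u).astype(float);v=np.atleast_1d(v).astype(float)
    r=np.stack([(u-K[0,2])/K[0,0],(v-K[1,2])/K[1,1],np.ones_like(u)],1)
    if z is None:
        d=im["z_map"][v.astype(int),u.astype(int)]
        return (r*d[:,None])@T[:3,:3].T+T[:3,3]
    w=r@T[:3,:3].T
    return T[:3,3]+w*((z-T[2,3])/w[:,2])[:,None]
def save(im,n,box=None,s=1):
    p=im["pixels"][:,:,::-1]
    if box: x,y,w,h=box;p=p[y:y+h,x:x+w]
    cv2.imwrite("pics/"+n,cv2.resize(p,None,fx=s,fy=s,interpolation=cv2.INTER_CUBIC))
NAMES=["reagent_bottle_mid","dye_bottle_mid","oil_bottle_mid","big_tray","middle_tray","small_tray","objective_case_mid","spare_objective_mid"]
E
python3 - <<'E'
from h import *
st=telemetry.get_state();print(st)
for c in ["top","side"]:
    im=imaging.get_image(c);save(im,c+"0.png",s=1.25)
    for n in NAMES:
        for d in trace(c,n)[:4]:
            m=d["pixels"];v,u=np.nonzero(m);P=world(im,u,v);ok=im["z_map"][v,u]>0;P=P[ok]
            print(c,n,round(d["score"],2),d["rect"],np.percentile(P,[3,50,97],axis=0).round().tolist() if len(P) else None)
E
```

```text
{'time_s': 0.0, 'qpos': array([ 1.41760995e+00,  2.55733096e-01,  1.07002840e-01, -4.86609614e-04,
       -1.42393745e+00, -2.84595482e-01]), 'qvel': array([-0.0004307 , -0.0006038 , -0.00079187, -0.00055163, -0.00119044,
       -0.00098752]), 'tau': array([-4.70585637e-04, -3.86632526e+01,  2.37933540e+01,  5.36482573e+00,
       -6.26259265e-03, -6.01422187e-06]), 'ee_pos': array([232.89456514, 497.69106071, 230.40067151]), 'ee_rot': array([ 3.06475262e+00, -6.81885338e-01, -5.61057675e-04]), 'ft_force': array([ 0.14664017, -0.21831506,  0.74870168]), 'torque': array([-0.00427203,  0.00467757, -0.01609818]), 'grasp_force': 0.0, 'finger_gap': 85.38693893776077}
top reagent_bottle_mid 0.95 [402.5, 239.2, 31.8, 21.0] [[413.0, -11.0, 17.0], [436.0, 18.0, 78.0], [462.0, 37.0, 101.0]]
top dye_bottle_mid 0.43 [243.7, 190.9, 18.5, 12.5] [[540.0, 407.0, 13.0], [551.0, 416.0, 51.0], [566.0, 429.0, 69.0]]
top oil_bottle_mid 0.63 [270.0, 217.5, 9.9, 16.4] [[474.0, 345.0, 9.0], [484.0, 355.0, 54.0], [497.0, 368.0, 61.0]]
top big_tray 0.66 [280.5, 146.4, 42.9, 47.8] [[584.0, 258.0, -2.0], [632.0
[... 1077 characters left out ...]
9.0, 369.0, 60.0]]
side big_tray 0.65 [237.0, 217.9, 56.1, 31.4] [[589.0, 250.0, 3.0], [635.0, 301.0, 5.0], [682.0, 354.0, 11.0]]
side big_tray 0.41 [333.9, 219.4, 13.9, 32.7] [[476.0, 289.0, 2.0], [488.0, 365.0, 32.0], [501.0, 369.0, 60.0]]
side middle_tray 0.71 [265.4, 198.9, 44.3, 22.7] [[569.0, 135.0, 3.0], [605.0, 172.0, 5.0], [642.0, 214.0, 11.0]]
side middle_tray 0.6 [201.8, 267.6, 53.0, 35.3] [[620.0, 443.0, 3.0], [658.0, 482.0, 5.0], [693.0, 522.0, 11.0]]
side small_tray 0.48 [281.4, 180.4, 23.6, 13.7] [[588.0, 22.0, 3.0], [614.0, 48.0, 6.0], [641.0, 79.0, 12.0]]
side objective_case_mid 0.77 [349.7, 173.2, 17.5, 35.4] [[440.0, 113.0, 5.0], [456.0, 135.0, 37.0], [473.0, 141.0, 62.0]]
```

View pics/top0.png

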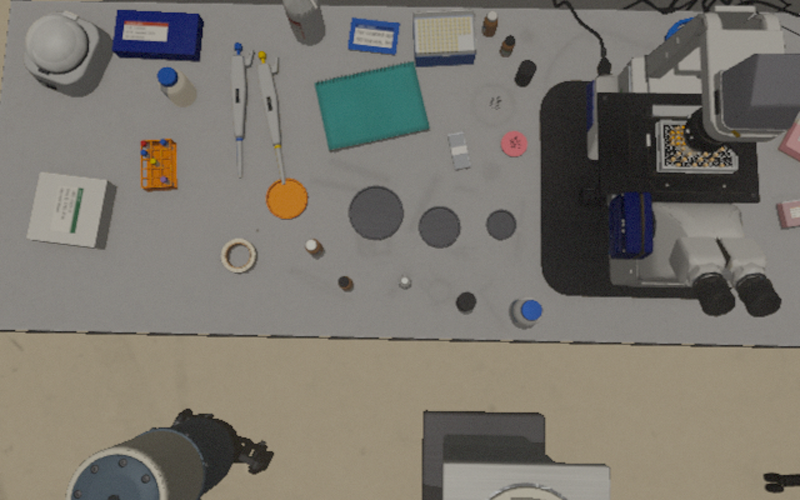

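View pics/side0.png

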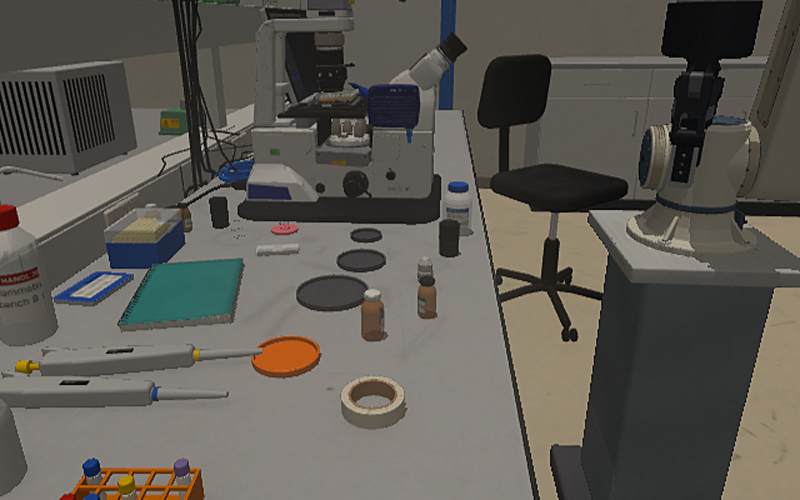

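Candidates (pixels in the 800x500 top view):
- **White bottle with blue cap:** (527,311) is the front one, (168,78) is back by the wall.
- **Brown bottle with white cap:** (314,247) is the front one, (490,22) is at the back.
- **Brown bottle with black cap:** (345,283) is the front one, (507,45) is at the back.
- **Black cylinder:** (466,301) is the case.
- **Trays:** the dark ones are at (376,212), (440,227) and (501,224). The orange one at (287,199) is excluded.

The front ones fit the description. I'll confirm this in one crop.

Run:
```python
from h import *
im=imaging.get_image("top");save(im,"crop.png",(230,140,215,130),3.7)
for n,b,h in [("reagent",(400,236,38,28),99),("dye",(240,188,25,20),66),("oil",(266,214,18,20),58)]:
    x,y,w,hh=b;v,u=np.mgrid[y:y+hh,x:x+w].reshape(2,-1);P=world(im,u,v);Q=P[abs(P[:,2]-h)<7]
    lo,hi=Q.min(0),Q.max(0);print(n,len(Q),Q.mean(0).round(1),((lo+hi)/2).round(1),lo.round(),hi.round())
for n,z in [("big_tray",8),("middle_tray",8),("small_tray",8)]:
    for d in trace("top",n)[:2]:
        v,u=np.nonzero(d["pixels"]);P=world(im,u,v,z=5.0);print(n,d["score"],((P.max(0)+P.min(0))/2).round(1),P.mean(0).round(1),np.ptp(P,0).round())
```

```text
reagent 216 [437.4   9.9  98.1] [437.5   9.9  98. ] [419.  -8.  92.] [456.  28. 104.]
dye 66 [554.  421.2  65. ] [553.9 421.2  66.1] [544. 411.  60.] [564. 431.  72.]
oil 61 [485.7 357.6  57.8] [486.4 357.9  57. ] [477. 348.  51.] [496. 368.  63.]
big_tray 0.6 [631.1 302.6   5. ] [631.  302.3   5. ] [108. 106.   0.]
middle_tray 0.82 [654.6 485.9   5. ] [655.6 484.6   5. ] [80. 79.  0.]
middle_tray 0.62 [604.2 174.2   5. ] [603.8 174.3   5. ] [84. 80.  0.]
small_tray 0.67 [487.5 359.4   5. ] [487.3 359.1   5. ] [27. 28.  0.]
```

View pics/crop.png

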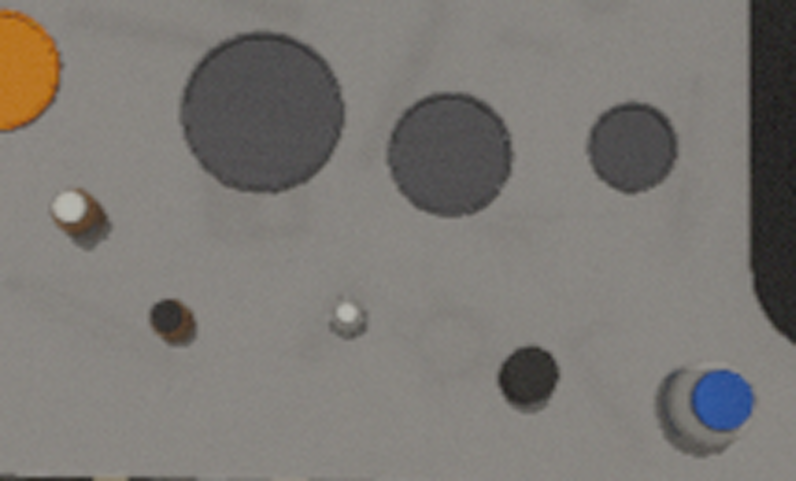

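>>> {"api": "play_rows", "payload": {
  "deltas": [
    {"tx": 0.3},
    {"tx": 0.6},
    {"tx": 1.0, "ty": 0.1},
    {"tx": 1.0, "ty": 0.1}
  ]
}}

```text
$.deltas[0]: bad value
```

>>> {"api": "play_rows", "payload": {
  "deltas": [
    {"tx": 0.4},
    {"tx": 0.8},
    {"tx": 1.0, "ty": 0.1},
    {"tx": 1.0, "ty": 0.1},
    {"tx": 1.0, "ty": 0.1}
  ]
}}

```text
$.deltas[0]: bad value
```

The crop confirms the targets: white cap at (70,207), black cap at (168,315), blue cap at (722,400), and dark trays at (263,112), (450,155) and (633,147). The case (528,377) and objective (346,317) are separate. Every row needs all its keys, so I'm resending the moves.

>>> {"api": "play_rows", "payload": {
  "deltas": [
    {"tx": 0.3, "ty": 0, "tz": 0, "wx": 0, "wy": 0, "wz": 0, "jaw": 0},
    {"tx": 0.7, "ty": 0, "tz": 0, "wx": 0, "wy": 0, "wz": 0, "jaw": 0},
    {"tx": 1, "ty": 0.1, "tz": 0, "wx": 0, "wy": 0, "wz": 0, "jaw": 0}
  ]
}}

```text
time_s: 1.4
ee_pos: [320.9, 446.3, 230.9]
ee_rot: [3.066, -0.682, 0.0]
ft_force: [0.8, 0.4, -0.9]
finger_gap: 85.6
grasp_force: 0.0
```

>>> {"api": "play_rows", "payload": {
  "deltas": [
    {"tx": 0.4, "ty": 0, "tz": 0, "wx": 0, "wy": 0, "wz": 0, "jaw": 0},
    {"tx": 0.8, "ty": 0.1, "tz": 0.2, "wx": 0, "wy": 0, "wz": 0, "jaw": 0},
    {"tx": 1, "ty": 0.1, "tz": 0.4, "wx": 0, "wy": 0, "wz": 0, "jaw": 0},
    {"tx": 1, "ty": 0.1, "tz": 0.4, "wx": 0, "wy": 0, "wz": 0, "jaw": 0},
    {"tx": 1, "ty": 0.1, "tz": 0.4, "wx": 0, "wy": 0, "wz": 0, "jaw": 0},
    {"tx": 1, "ty": 0.1, "tz": 0.4, "wx": 0, "wy": 0, "wz": 0, "jaw": 0}
  ]
}}

```text
time_s: 2.0
ee_pos: [405.6, 396.1, 192.3]
ee_rot: [-3.065, 0.681, -0.001]
ft_force: [0.5, 0.1, -0.1]
finger_gap: 85.1
grasp_force: 0.0
```

```bash
cat >> h.py <<'E'
def go(t,st=None):
    "shift in tool units from the present pose to world point t (mm)"
    st=st or telemetry.get_state();A=R.from_rotvec(st["ee_rot"]).as_matrix()
    return (A.T@(np.array(t)-st["ee_pos"])/100).round(3)
E
python3 - <<'E'
from h import *
st=telemetry.get_state();im=imaging.get_image("wrist");save(im,"w1.png",s=1.0)
print(st["ee_pos"],st["ee_rot"],st["finger_gap"],go((486,358,12)))
for n,z in [("oil_bottle_mid",29),("dye_bottle_mid",33)]:
    for d in tip_of("wrist",n)[:3]: print(n,d["score"],d["point"],world(im,*d["point"],z=z,st=st).round(1))
    for d in trace("wrist",n)[:3]:
        v,u=np.nonzero(d["pixels"]);P=world(im,u,v,st=st);Q=P[P[:,2]>2*z-7];print(d["score"],len(Q),((Q.max(0)+Q.min(0))/2).round(1) if len(Q) else 0)
E
```

```text
[405.61698927 396.08292365 192.31946494] [-3.06542288e+00  6.80525375e-01 -1.26127665e-03] 85.1003754616428 [0.891 0.01  1.805]
oil_bottle_mid 0.76 [315.4, 94.1] [[489.2 358.8  29. ]]
0.58 425 [481.9 356.5 193.5]
dye_bottle_mid 0.65 [225.1, 56.0] [[557.4 423.4  33. ]]
0.76 552 [515.4 398.9 197.2]
```

>>> {"api": "play_rows", "payload": {
  "deltas": [
    {"tx": 0.3, "ty": 0, "tz": 0.1, "wx": 0, "wy": 0, "wz": 0, "jaw": 60},
    {"tx": 0.7, "ty": 0, "tz": 0.3, "wx": 0, "wy": 0, "wz": 0, "jaw": 60},
    {"tx": 0.9, "ty": 0.01, "tz": 0.6, "wx": 0, "wy": 0, "wz": 0, "jaw": 60},
    {"tx": 0.9, "ty": 0.01, "tz": 0.9, "wx": 0, "wy": 0, "wz": 0, "jaw": 60},
    {"tx": 0.9, "ty": 0.01, "tz": 0.9, "wx": 0, "wy": 0, "wz": 0, "jaw": 60},
    {"tx": 0.9, "ty": 0.01, "tz": 0.9, "wx": 0, "wy": 0, "wz": 0, "jaw": 60}
  ]
}}

```text
time_s: 2.85
ee_pos: [486.9, 356.4, 102.0]
ee_rot: [3.066, -0.681, 0.001]
ft_force: [-0.1, -0.3, 0.7]
finger_gap: 65.1
grasp_force: 0.0
```

Run:
```python
from h import *
st=telemetry.get_state();im=imaging.get_image("wrist");save(im,"w2.png")
print(st["ee_pos"],st["finger_gap"],go((487,358,12)))
for d in search_frame("wrist","oil_bottle_mid")[:2]: print(d)
```

```text
[486.94383412 356.44364315 102.03955194] 65.0816045183869 [-0.009 -0.004  0.912]
{'rect': [300.4, 184.1, 36.9, 46.5], 'score': 0.8}
```

View pics/w2.png

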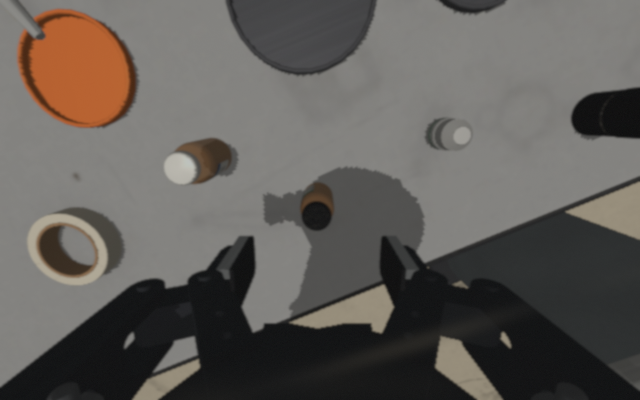

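The wrist view shows the oil bottle's cap at (316,215), midway between the fingers at (245,265) and (390,265). I'll descend and grip.

>>> {"api": "play_rows", "payload": {
  "deltas": [
    {"tx": 0, "ty": 0, "tz": 0.3, "wx": 0, "wy": 0, "wz": 0, "jaw": 60},
    {"tx": 0, "ty": 0, "tz": 0.6, "wx": 0, "wy": 0, "wz": 0, "jaw": 60},
    {"tx": 0, "ty": 0, "tz": 0.9, "wx": 0, "wy": 0, "wz": 0, "jaw": 60},
    {"tx": 0, "ty": 0, "tz": 0.9, "wx": 0, "wy": 0, "wz": 0, "jaw": 60},
    {"tx": 0, "ty": 0, "tz": 0.9, "wx": 0, "wy": 0, "wz": 0, "jaw": 255},
    {"tx": 0, "ty": 0, "tz": 0.9, "wx": 0, "wy": 0, "wz": 0, "jaw": 255},
    {"tx": 0, "ty": 0, "tz": 0.9, "wx": 0, "wy": 0, "wz": 0, "jaw": 255},
    {"tx": 0, "ty": 0, "tz": 0.9, "wx": 0, "wy": 0, "wz": 0, "jaw": 255}
  ]
}}

```text
time_s: 3.75
ee_pos: [488.2, 357.5, 14.0]
ee_rot: [-3.063, 0.68, -0.004]
ft_force: [-1.3, -0.3, 7.5]
finger_gap: 23.5
grasp_force: 58.8
```

>>> {"api": "play_rows", "payload": {
  "deltas": [
    {"tx": 0, "ty": 0, "tz": 0, "wx": 0, "wy": 0, "wz": 0, "jaw": 255},
    {"tx": 0, "ty": 0, "tz": 0, "wx": 0, "wy": 0, "wz": 0, "jaw": 255},
    {"tx": 0, "ty": 0, "tz": 0, "wx": 0, "wy": 0, "wz": 0, "jaw": 255},
    {"tx": 0, "ty": 0, "tz": 0, "wx": 0, "wy": 0, "wz": 0, "jaw": 255}
  ]
}}

```text
time_s: 4.15
ee_pos: [488.1, 357.5, 13.9]
ee_rot: [-3.063, 0.68, -0.004]
ft_force: [-2.3, 0.8, 6.8]
finger_gap: 23.7
grasp_force: 58.8
```

>>> {"api": "play_rows", "payload": {
  "deltas": [
    {"tx": 0, "ty": 0, "tz": -0.1, "wx": 0, "wy": 0, "wz": 0, "jaw": 255},
    {"tx": 0, "ty": 0, "tz": -0.3, "wx": 0, "wy": 0, "wz": 0, "jaw": 255},
    {"tx": 0, "ty": 0, "tz": -0.6, "wx": 0, "wy": 0, "wz": 0, "jaw": 255},
    {"tx": 0, "ty": 0, "tz": -0.9, "wx": 0, "wy": 0, "wz": 0, "jaw": 255},
    {"tx": 0, "ty": 0, "tz": -1, "wx": 0, "wy": 0, "wz": 0, "jaw": 255},
    {"tx": 0, "ty": 0, "tz": -1, "wx": 0, "wy": 0, "wz": 0, "jaw": 255}
  ]
}}

```text
time_s: 4.75
ee_pos: [487.7, 357.0, 113.9]
ee_rot: [-3.063, 0.681, -0.004]
ft_force: [0.9, 0.4, -0.6]
finger_gap: 23.6
grasp_force: 58.8
```

Run:
```python
from h import *
st=telemetry.get_state();im=imaging.get_image("side")
print(st["ee_pos"],st["finger_gap"],st["ft_force"],go((611.5,51,115)))
im=imaging.get_image("wrist");save(im,"w3.png")
```

```text
[487.7379672  357.01624247 113.86567518] 23.61353918252723 [ 0.93000041  0.4126855  -0.57572656] [ 2.424  2.236 -0.034]
```

View pics/w3.png

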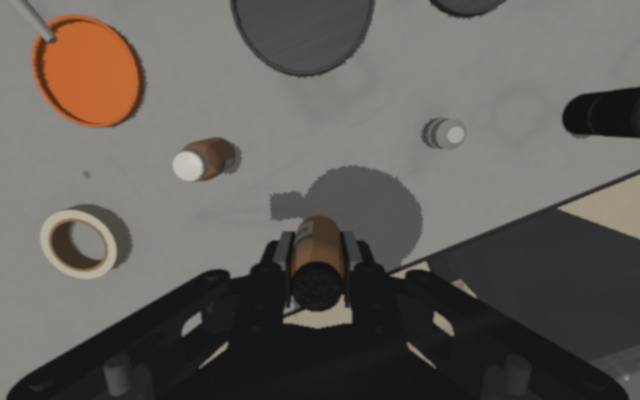

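The oil bottle is held upright at (317,265). I'll carry it to the small tray.

>>> {"api": "play_rows", "payload": {
  "deltas": [
    {"tx": 0.15, "ty": 0.15, "tz": 0, "wx": 0, "wy": 0, "wz": 0, "jaw": 255},
    {"tx": 0.4, "ty": 0.4, "tz": 0, "wx": 0, "wy": 0, "wz": 0, "jaw": 255},
    {"tx": 0.7, "ty": 0.65, "tz": 0, "wx": 0, "wy": 0, "wz": 0, "jaw": 255},
    {"tx": 0.9, "ty": 0.85, "tz": 0, "wx": 0, "wy": 0, "wz": 0, "jaw": 255}
  ]
}}

```text
time_s: 5.25
ee_pos: [532.0, 238.8, 109.4]
ee_rot: [3.064, -0.682, -0.004]
ft_force: [-0.1, 0.3, -0.2]
finger_gap: 23.3
grasp_force: 58.8
```

>>> {"api": "play_rows", "payload": {
  "deltas": [
    {"tx": 0.25, "ty": 0.25, "tz": 0, "wx": 0, "wy": 0, "wz": 0, "jaw": 255},
    {"tx": 0.5, "ty": 0.5, "tz": 0, "wx": 0, "wy": 0, "wz": 0, "jaw": 255},
    {"tx": 0.75, "ty": 0.7, "tz": 0, "wx": 0, "wy": 0, "wz": 0, "jaw": 255},
    {"tx": 0.9, "ty": 0.85, "tz": 0, "wx": 0, "wy": 0, "wz": 0, "jaw": 255},
    {"tx": 0.95, "ty": 0.9, "tz": 0, "wx": 0, "wy": 0, "wz": 0, "jaw": 255}
  ]
}}

```text
time_s: 5.75
ee_pos: [579.8, 116.9, 109.4]
ee_rot: [3.064, -0.686, -0.005]
ft_force: [-0.6, 0.3, -0.6]
finger_gap: 23.6
grasp_force: 58.8
```

>>> {"api": "play_rows", "payload": {
  "deltas": [
    {"tx": 0.2, "ty": 0.2, "tz": 0, "wx": 0, "wy": 0, "wz": 0, "jaw": 255},
    {"tx": 0.4, "ty": 0.35, "tz": 0, "wx": 0, "wy": 0, "wz": 0, "jaw": 255},
    {"tx": 0.55, "ty": 0.48, "tz": 0, "wx": 0, "wy": 0, "wz": 0, "jaw": 255},
    {"tx": 0.55, "ty": 0.48, "tz": 0, "wx": 0, "wy": 0, "wz": 0, "jaw": 255},
    {"tx": 0.55, "ty": 0.48, "tz": 0, "wx": 0, "wy": 0, "wz": 0, "jaw": 255}
  ]
}}

```text
time_s: 6.25
ee_pos: [609.1, 52.6, 110.1]
ee_rot: [3.066, -0.683, -0.003]
ft_force: [0.2, 0.3, -0.1]
finger_gap: 23.1
grasp_force: 58.8
```

Run:
```python
from h import *
st=telemetry.get_state();im=imaging.get_image("wrist");save(im,"w4.png")
print(st["ee_pos"],st["ee_rot"],st["finger_gap"],go((611.5,51,17)))
for n in ["small_tray","middle_tray"]:
  for d in trace("wrist",n)[:2]:
    v,u=np.nonzero(d["pixels"]);P=world(im,u,v,z=5.,st=st);print(n,d["score"],d["rect"],((P.max(0)+P.min(0))/2).round(1),np.ptp(P,0).round())
```

```text
[609.05986683  52.59731085 110.10706718] [ 3.0657947  -0.68292636 -0.00307995] 23.1421651617312 [0.032 0.007 0.933]
small_tray 0.94 [286.6, 154.7, 68.7, 66.3] [613.5  49.1   5. ] [61. 60.  0.]
middle_tray 0.93 [156.2, 207.5, 93.4, 74.0] [608.3 172.8   5. ] [81. 89.  0.]
middle_tray 0.64 [0.0, 360.4, 41.1, 38.9] [558.3 437.    5. ] [28. 72.  0.]
```

View pics/w4.png

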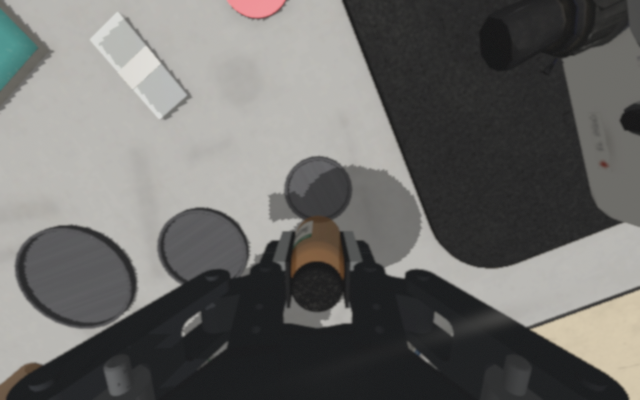

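>>> {"api": "play_rows", "payload": {
  "deltas": [
    {"tx": 0.04, "ty": 0.01, "tz": 0.25, "wx": 0, "wy": 0, "wz": 0, "jaw": 255},
    {"tx": 0.04, "ty": 0.01, "tz": 0.55, "wx": 0, "wy": 0, "wz": 0, "jaw": 255},
    {"tx": 0.04, "ty": 0.01, "tz": 0.8, "wx": 0, "wy": 0, "wz": 0, "jaw": 255},
    {"tx": 0.04, "ty": 0.01, "tz": 0.88, "wx": 0, "wy": 0, "wz": 0, "jaw": 255},
    {"tx": 0.04, "ty": 0.01, "tz": 0.91, "wx": 0, "wy": 0, "wz": 0, "jaw": 255},
    {"tx": 0.04, "ty": 0.01, "tz": 0.92, "wx": 0, "wy": 0, "wz": 0, "jaw": 255},
    {"tx": 0.04, "ty": 0.01, "tz": 0.92, "wx": 0, "wy": 0, "wz": 0, "jaw": 255}
  ]
}}

```text
time_s: 7.1
ee_pos: [613.8, 50.2, 20.7]
ee_rot: [-3.066, 0.681, -0.003]
ft_force: [0.1, -0.7, 0.4]
finger_gap: 23.5
grasp_force: 58.8
```

>>> {"api": "play_rows", "payload": {
  "deltas": [
    {"tx": 0, "ty": 0, "tz": 0.01, "wx": 0, "wy": 0, "wz": 0, "jaw": 255},
    {"tx": 0, "ty": 0, "tz": 0.02, "wx": 0, "wy": 0, "wz": 0, "jaw": 255},
    {"tx": 0, "ty": 0, "tz": 0.03, "wx": 0, "wy": 0, "wz": 0, "jaw": 255},
    {"tx": 0, "ty": 0, "tz": 0.03, "wx": 0, "wy": 0, "wz": 0, "jaw": 255}
  ]
}}

```text
time_s: 7.5
ee_pos: [613.2, 49.9, 17.0]
ee_rot: [-3.066, 0.682, -0.001]
ft_force: [-0.9, -0.7, 3.1]
finger_gap: 23.6
grasp_force: 59.3
```

Contact felt (3 N) at the expected height. I'll release partly, then rise.

>>> {"api": "play_rows", "payload": {
  "deltas": [
    {"tx": 0, "ty": 0, "tz": 0, "wx": 0, "wy": 0, "wz": 0, "jaw": 150},
    {"tx": 0, "ty": 0, "tz": 0, "wx": 0, "wy": 0, "wz": 0, "jaw": 100},
    {"tx": 0, "ty": 0, "tz": 0, "wx": 0, "wy": 0, "wz": 0, "jaw": 100},
    {"tx": 0, "ty": 0, "tz": 0, "wx": 0, "wy": 0, "wz": 0, "jaw": 100},
    {"tx": 0, "ty": 0, "tz": -0.1, "wx": 0, "wy": 0, "wz": 0, "jaw": 100},
    {"tx": 0, "ty": 0, "tz": -0.4, "wx": 0, "wy": 0, "wz": 0, "jaw": 100},
    {"tx": 0, "ty": 0, "tz": -0.8, "wx": 0, "wy": 0, "wz": 0, "jaw": 60},
    {"tx": 0, "ty": 0, "tz": -1, "wx": 0, "wy": 0, "wz": 0, "jaw": 60}
  ]
}}

```text
time_s: 8.3
ee_pos: [614.7, 49.9, 121.0]
ee_rot: [-3.065, 0.681, -0.009]
ft_force: [-0.3, 0.3, 1.0]
finger_gap: 65.1
grasp_force: 0.0
```

```bash
cat >> h.py <<'E'
def caps(b,h,im=None):
    im=im or imaging.get_image("top");x,y,w,hh=b;v,u=np.mgrid[y:y+hh,x:x+w].reshape(2,-1);P=world(im,u,v);Q=P[abs(P[:,2]-h)<8]
    print(len(Q),((Q.min(0)+Q.max(0))/2).round(1) if len(Q) else None,Q.mean(0).round(1))
E
python3 - <<'E'
from h import *
st=telemetry.get_state();im=imaging.get_image("wrist");save(im,"w5.png")
print(st["ee_pos"],st["finger_gap"],go((554,421,112)),go((554,421,125)))
for n in ["oil_bottle_mid"]:
  for d in tip_of("wrist",n)[:2]: print(d,world(im,*d["point"],z=32,st=st).round(1))
E
```

```text
[614.6689428   49.85477312 120.96648754] 65.0836472863532 [-2.133 -3.099  0.115] [-2.132 -3.099 -0.015]
{'point': [315.8, 205.4], 'score': 0.89} [[612.   52.2  32. ]]
```

View pics/w5.png

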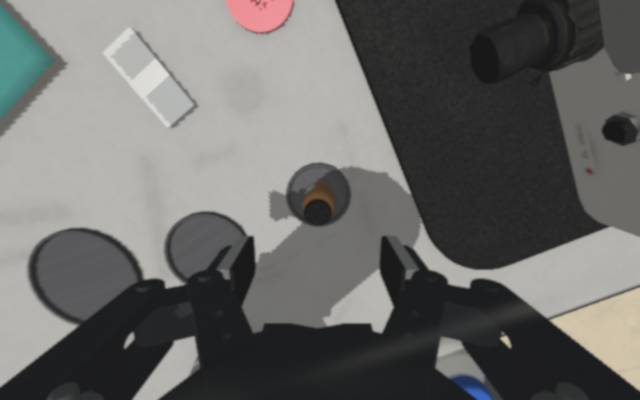

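The oil bottle stands in the small tray: cap at (317,211), tray at (319,195), about 3 mm off centre. Next is the reagent bottle.

>>> {"api": "play_rows", "payload": {
  "deltas": [
    {"tx": -0.2, "ty": 0.15, "tz": -0.05, "wx": 0, "wy": 0, "wz": 0, "jaw": 0},
    {"tx": -0.5, "ty": 0.4, "tz": -0.1, "wx": 0, "wy": 0, "wz": 0, "jaw": 0},
    {"tx": -0.8, "ty": 0.65, "tz": -0.1, "wx": 0, "wy": 0, "wz": 0, "jaw": 0}
  ]
}}

```text
time_s: 8.7
ee_pos: [511.9, 24.6, 126.4]
ee_rot: [-3.067, 0.682, -0.0]
ft_force: [-0.0, 0.4, 0.7]
finger_gap: 85.7
grasp_force: 0.0
```

>>> {"api": "play_rows", "payload": {
  "deltas": [
    {"tx": -0.3, "ty": 0.25, "tz": 0, "wx": 0, "wy": 0, "wz": 0, "jaw": 0},
    {"tx": -0.55, "ty": 0.45, "tz": 0, "wx": 0, "wy": 0, "wz": 0, "jaw": 0},
    {"tx": -0.6, "ty": 0.45, "tz": 0, "wx": 0, "wy": 0, "wz": 0, "jaw": 0},
    {"tx": -0.6, "ty": 0.45, "tz": 0, "wx": 0, "wy": 0, "wz": 0, "jaw": 0},
    {"tx": -0.6, "ty": 0.45, "tz": 0, "wx": 0, "wy": 0, "wz": 0, "jaw": 0}
  ]
}}

```text
time_s: 9.2
ee_pos: [440.4, 9.9, 126.5]
ee_rot: [-3.067, 0.681, -0.001]
ft_force: [1.1, 0.2, 0.1]
finger_gap: 85.6
grasp_force: 0.0
```

Run:
```python
from h import *
st=telemetry.get_state();im=imaging.get_image("wrist");save(im,"w6.png")
print(st["ee_pos"],st["finger_gap"],go((437.5,10,30)))
for n in ["reagent_bottle_mid"]:
  for d in tip_of("wrist",n)[:2]: print(d,world(im,*d["point"],z=50,st=st).round(1))
```

```text
[440.35097193   9.88043705 126.49829579] 85.57201346253798 [-0.028  0.011  0.963]
{'point': [165.6, 17.6], 'score': 0.64} [[604.8  46.4  50. ]]
```

View pics/w6.png

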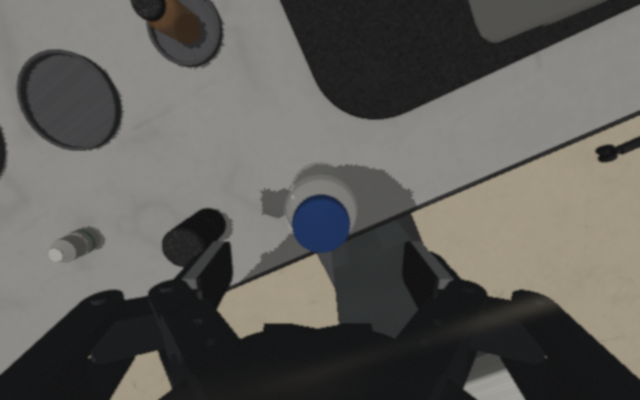

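The blue cap at (321,224) lies midway between the fingers (222 and 413). By the measured positions the case clears the left finger by about 40 mm. I'll descend.

>>> {"api": "play_rows", "payload": {
  "deltas": [
    {"tx": -0.03, "ty": 0.01, "tz": 0.2, "wx": 0, "wy": 0, "wz": 0, "jaw": 0},
    {"tx": -0.03, "ty": 0.01, "tz": 0.5, "wx": 0, "wy": 0, "wz": 0, "jaw": 0},
    {"tx": -0.03, "ty": 0.01, "tz": 0.8, "wx": 0, "wy": 0, "wz": 0, "jaw": 0},
    {"tx": -0.03, "ty": 0.01, "tz": 0.94, "wx": 0, "wy": 0, "wz": 0, "jaw": 0},
    {"tx": -0.03, "ty": 0.01, "tz": 0.95, "wx": 0, "wy": 0, "wz": 0, "jaw": 0},
    {"tx": -0.03, "ty": 0.01, "tz": 0.95, "wx": 0, "wy": 0, "wz": 0, "jaw": 0}
  ]
}}

```text
time_s: 9.9
ee_pos: [437.0, 10.0, 31.3]
ee_rot: [3.066, -0.682, -0.0]
ft_force: [0.6, -0.2, -0.3]
finger_gap: 85.5
grasp_force: 0.0
```

>>> {"api": "play_rows", "payload": {
  "deltas": [
    {"tx": 0, "ty": 0, "tz": 0, "wx": 0, "wy": 0, "wz": 0, "jaw": 80},
    {"tx": 0, "ty": 0, "tz": 0, "wx": 0, "wy": 0, "wz": 0, "jaw": 255},
    {"tx": 0, "ty": 0, "tz": 0, "wx": 0, "wy": 0, "wz": 0, "jaw": 255},
    {"tx": 0, "ty": 0, "tz": 0, "wx": 0, "wy": 0, "wz": 0, "jaw": 255},
    {"tx": 0, "ty": 0, "tz": 0, "wx": 0, "wy": 0, "wz": 0, "jaw": 255},
    {"tx": 0, "ty": 0, "tz": 0, "wx": 0, "wy": 0, "wz": 0, "jaw": 255},
    {"tx": 0, "ty": 0, "tz": 0, "wx": 0, "wy": 0, "wz": 0, "jaw": 255}
  ]
}}

```text
time_s: 10.6
ee_pos: [437.5, 10.1, 32.5]
ee_rot: [-3.066, 0.681, -0.004]
ft_force: [-0.8, 0.5, 5.9]
finger_gap: 53.7
grasp_force: 63.5
```

Gripped at 53.7 mm. I'll lift gently.

>>> {"api": "play_rows", "payload": {
  "deltas": [
    {"tx": 0, "ty": 0, "tz": -0.1, "wx": 0, "wy": 0, "wz": 0, "jaw": 255},
    {"tx": 0, "ty": 0, "tz": -0.25, "wx": 0, "wy": 0, "wz": 0, "jaw": 255},
    {"tx": 0, "ty": 0, "tz": -0.5, "wx": 0, "wy": 0, "wz": 0, "jaw": 255},
    {"tx": 0, "ty": 0, "tz": -0.75, "wx": 0, "wy": 0, "wz": 0, "jaw": 255},
    {"tx": 0, "ty": 0, "tz": -0.95, "wx": 0, "wy": 0, "wz": 0, "jaw": 255},
    {"tx": 0, "ty": 0, "tz": -1, "wx": 0, "wy": 0, "wz": 0, "jaw": 255},
    {"tx": 0, "ty": 0, "tz": -1, "wx": 0, "wy": 0, "wz": 0, "jaw": 255}
  ]
}}

```text
time_s: 11.3
ee_pos: [436.4, 10.2, 131.7]
ee_rot: [-3.065, 0.682, -0.001]
ft_force: [-0.4, 0.2, -2.1]
finger_gap: 53.6
grasp_force: 63.4
```

Run:
```python
from h import *
st=telemetry.get_state();im=imaging.get_image("side")
for n in NAMES[:1]+NAMES[6:7]:
  for d in trace("side",n)[:2]:
    v,u=np.nonzero(d["pixels"]);P=world(im,u,v);print(n,d["score"],d["rect"],np.percentile(P,[3,50,97],axis=0).round().tolist())
print(st["ee_pos"],st["finger_gap"],st["ft_force"],go((631.5,302.5,132)))
save(im,"s7.png",(260,90,180,150),4)
```

```text
reagent_bottle_mid 0.74 [351.8, 104.7, 26.0, 45.5] [[415.0, 12.0, 104.0], [434.0, 30.0, 134.0], [467.0, 38.0, 191.0]]
objective_case_mid 0.69 [349.1, 173.1, 20.4, 34.5] [[440.0, 115.0, 5.0], [457.0, 135.0, 38.0], [473.0, 141.0, 62.0]]
[436.38079043  10.16248211 131.70955555] 53.63761368467855 [-0.43468563  0.20625742 -2.06833721] [ 0.535 -3.483 -0.026]
```

View pics/s7.png

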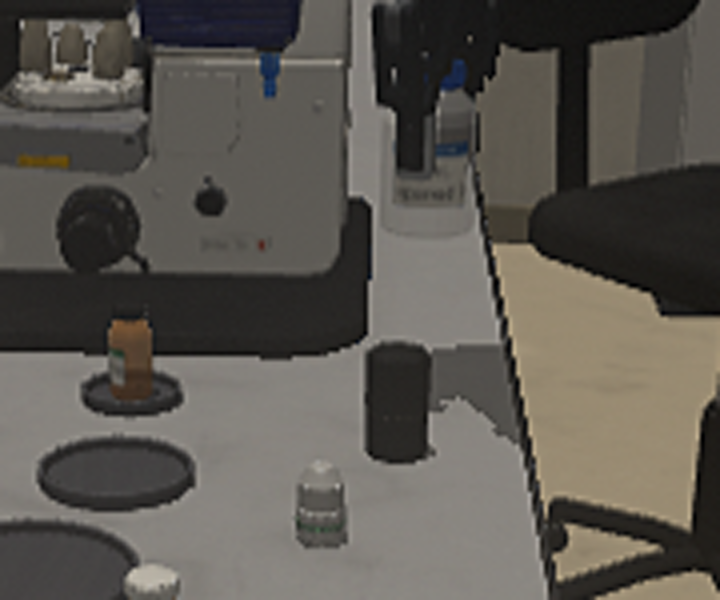

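The large bottle is held upright, bottom at (428,235) in the crop. The case (398,400), objective (321,505) and oil bottle (130,360) are undisturbed. I'll carry it to the big tray.

>>> {"api": "play_rows", "payload": {
  "deltas": [
    {"tx": 0.02, "ty": -0.15, "tz": 0, "wx": 0, "wy": 0, "wz": 0, "jaw": 255},
    {"tx": 0.06, "ty": -0.4, "tz": 0, "wx": 0, "wy": 0, "wz": 0, "jaw": 255},
    {"tx": 0.11, "ty": -0.7, "tz": 0, "wx": 0, "wy": 0, "wz": 0, "jaw": 255},
    {"tx": 0.15, "ty": -1, "tz": 0, "wx": 0, "wy": 0, "wz": 0, "jaw": 255}
  ]
}}

```text
time_s: 11.85
ee_pos: [492.8, 95.4, 130.4]
ee_rot: [3.066, -0.682, -0.002]
ft_force: [0.9, -1.1, -1.4]
finger_gap: 53.3
grasp_force: 63.5
```

>>> {"api": "play_rows", "payload": {
  "deltas": [
    {"tx": 0.04, "ty": -0.3, "tz": 0, "wx": 0, "wy": 0, "wz": 0, "jaw": 255},
    {"tx": 0.09, "ty": -0.6, "tz": 0, "wx": 0, "wy": 0, "wz": 0, "jaw": 255},
    {"tx": 0.15, "ty": -1, "tz": 0, "wx": 0, "wy": 0, "wz": 0, "jaw": 255}
  ]
}}

```text
time_s: 12.15
ee_pos: [548.4, 179.4, 130.2]
ee_rot: [3.065, -0.683, -0.002]
ft_force: [1.6, 0.4, -0.5]
finger_gap: 53.2
grasp_force: 63.5
```

>>> {"api": "play_rows", "payload": {
  "deltas": [
    {"tx": 0.04, "ty": -0.3, "tz": 0, "wx": 0, "wy": 0, "wz": 0, "jaw": 255},
    {"tx": 0.09, "ty": -0.6, "tz": 0, "wx": 0, "wy": 0, "wz": 0, "jaw": 255},
    {"tx": 0.13, "ty": -0.85, "tz": 0, "wx": 0, "wy": 0, "wz": 0, "jaw": 255},
    {"tx": 0.15, "ty": -1, "tz": 0, "wx": 0, "wy": 0, "wz": 0, "jaw": 255}
  ]
}}

```text
time_s: 12.55
ee_pos: [604.7, 264.7, 129.0]
ee_rot: [3.065, -0.68, -0.003]
ft_force: [-1.1, 0.3, -2.3]
finger_gap: 53.2
grasp_force: 63.5
```

>>> {"api": "play_rows", "payload": {
  "deltas": [
    {"tx": 0.03, "ty": -0.2, "tz": 0, "wx": 0, "wy": 0, "wz": 0, "jaw": 255},
    {"tx": 0.07, "ty": -0.38, "tz": 0, "wx": 0, "wy": 0, "wz": 0, "jaw": 255},
    {"tx": 0.08, "ty": -0.48, "tz": 0, "wx": 0, "wy": 0, "wz": 0, "jaw": 255},
    {"tx": 0.08, "ty": -0.48, "tz": 0, "wx": 0, "wy": 0, "wz": 0, "jaw": 255},
    {"tx": 0.08, "ty": -0.48, "tz": 0, "wx": 0, "wy": 0, "wz": 0, "jaw": 255}
  ]
}}

```text
time_s: 13.05
ee_pos: [631.4, 302.6, 130.4]
ee_rot: [3.066, -0.682, -0.002]
ft_force: [0.6, -0.5, -1.8]
finger_gap: 53.6
grasp_force: 63.5
```

Run:
```python
from h import *
st=telemetry.get_state();im=imaging.get_image("wrist")
print(st["ee_pos"],st["ee_rot"],st["finger_gap"],go((631.5,302.5,38)))
for d in trace("wrist","big_tray")[:2]:
    v,u=np.nonzero(d["pixels"]);P=world(im,u,v,z=5.,st=st);print(d["score"],d["rect"],P.max(0).round(),P.min(0).round())
```

```text
[631.44977674 302.55457165 130.4071302 ] [ 3.06553014e+00 -6.81819098e-01 -1.61476405e-03] 53.5598511444861 [-0.001 -0.003  0.929]
0.75 [261.9, 129.2, 111.8, 88.4] [688. 356.   5.] [587. 246.   5.]
```

>>> {"api": "play_rows", "payload": {
  "deltas": [
    {"tx": 0.02, "ty": 0, "tz": 0.15, "wx": 0, "wy": 0, "wz": 0, "jaw": 255},
    {"tx": 0.02, "ty": 0, "tz": 0.4, "wx": 0, "wy": 0, "wz": 0, "jaw": 255},
    {"tx": 0.02, "ty": 0, "tz": 0.65, "wx": 0, "wy": 0, "wz": 0, "jaw": 255},
    {"tx": 0.02, "ty": 0, "tz": 0.82, "wx": 0, "wy": 0, "wz": 0, "jaw": 255},
    {"tx": 0.02, "ty": 0, "tz": 0.89, "wx": 0, "wy": 0, "wz": 0, "jaw": 255},
    {"tx": 0.02, "ty": 0, "tz": 0.91, "wx": 0, "wy": 0, "wz": 0, "jaw": 255},
    {"tx": 0.02, "ty": 0, "tz": 0.92, "wx": 0, "wy": 0, "wz": 0, "jaw": 255},
    {"tx": 0.02, "ty": 0, "tz": 0.92, "wx": 0, "wy": 0, "wz": 0, "jaw": 255}
  ]
}}

```text
time_s: 13.95
ee_pos: [634.3, 302.1, 40.6]
ee_rot: [-3.065, 0.682, -0.002]
ft_force: [0.1, 0.3, -1.7]
finger_gap: 53.4
grasp_force: 63.5
```

>>> {"api": "play_rows", "payload": {
  "deltas": [
    {"tx": 0, "ty": 0, "tz": 0.01, "wx": 0, "wy": 0, "wz": 0, "jaw": 255},
    {"tx": 0, "ty": 0, "tz": 0.02, "wx": 0, "wy": 0, "wz": 0, "jaw": 255},
    {"tx": 0, "ty": 0, "tz": 0.02, "wx": 0, "wy": 0, "wz": 0, "jaw": 255}
  ]
}}

```text
time_s: 14.25
ee_pos: [633.7, 301.9, 37.4]
ee_rot: [-3.066, 0.682, -0.0]
ft_force: [0.2, -0.1, -1.9]
finger_gap: 53.3
grasp_force: 63.5
```

>>> {"api": "play_rows", "payload": {
  "deltas": [
    {"tx": 0, "ty": 0, "tz": 0.01, "wx": 0, "wy": 0, "wz": 0, "jaw": 255},
    {"tx": 0, "ty": 0, "tz": 0.02, "wx": 0, "wy": 0, "wz": 0, "jaw": 255},
    {"tx": 0, "ty": 0, "tz": 0.02, "wx": 0, "wy": 0, "wz": 0, "jaw": 255}
  ]
}}

```text
time_s: 14.55
ee_pos: [633.8, 301.8, 35.7]
ee_rot: [-3.067, 0.682, -0.001]
ft_force: [-0.1, -0.6, 0.7]
finger_gap: 53.0
grasp_force: 63.7
```

>>> {"api": "play_rows", "payload": {
  "deltas": [
    {"tx": 0, "ty": 0, "tz": 0.005, "wx": 0, "wy": 0, "wz": 0, "jaw": 80},
    {"tx": 0, "ty": 0, "tz": 0.005, "wx": 0, "wy": 0, "wz": 0, "jaw": 20},
    {"tx": 0, "ty": 0, "tz": 0.005, "wx": 0, "wy": 0, "wz": 0, "jaw": 0},
    {"tx": 0, "ty": 0, "tz": 0.005, "wx": 0, "wy": 0, "wz": 0, "jaw": 0},
    {"tx": 0, "ty": 0, "tz": -0.1, "wx": 0, "wy": 0, "wz": 0, "jaw": 0},
    {"tx": 0, "ty": 0, "tz": -0.4, "wx": 0, "wy": 0, "wz": 0, "jaw": 0},
    {"tx": 0, "ty": 0, "tz": -0.8, "wx": 0, "wy": 0, "wz": 0, "jaw": 0},
    {"tx": 0, "ty": 0, "tz": -1, "wx": 0, "wy": 0, "wz": 0, "jaw": 0}
  ]
}}

```text
time_s: 15.35
ee_pos: [635.3, 302.2, 140.6]
ee_rot: [-3.063, 0.681, -0.008]
ft_force: [0.1, -0.1, 1.5]
finger_gap: 85.9
grasp_force: 0.0
```

Run:
```python
from h import *
st=telemetry.get_state();im=imaging.get_image("wrist");save(im,"w8.png")
print(st["ee_pos"],st["finger_gap"],go((555,422,100)))
```

```text
[635.30086939 302.21741765 140.57669449] 85.85976808196547 [-1.246 -0.732  0.433]
```

View pics/w8.png

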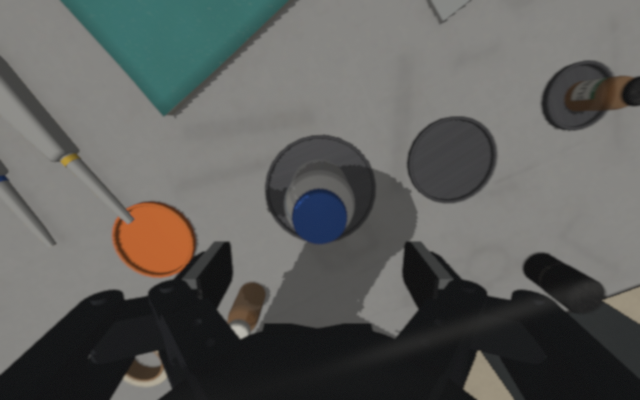

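The large bottle stands in the big tray, foot at (320,190) and tray centre at (320,188). Next is the dye bottle.

>>> {"api": "play_rows", "payload": {
  "deltas": [
    {"tx": -0.3, "ty": -0.18, "tz": 0, "wx": 0, "wy": 0, "wz": 0, "jaw": 60},
    {"tx": -0.65, "ty": -0.38, "tz": 0, "wx": 0, "wy": 0, "wz": 0, "jaw": 60},
    {"tx": -0.95, "ty": -0.55, "tz": 0, "wx": 0, "wy": 0, "wz": 0, "jaw": 60},
    {"tx": -0.95, "ty": -0.55, "tz": 0, "wx": 0, "wy": 0, "wz": 0, "jaw": 60}
  ]
}}

```text
time_s: 15.8
ee_pos: [568.6, 395.5, 135.9]
ee_rot: [-3.067, 0.675, 0.0]
ft_force: [1.2, -0.1, -0.7]
finger_gap: 65.3
grasp_force: 0.0
```

>>> {"api": "play_rows", "payload": {
  "deltas": [
    {"tx": -0.15, "ty": -0.1, "tz": 0.1, "wx": 0, "wy": 0, "wz": 0, "jaw": 60},
    {"tx": -0.28, "ty": -0.18, "tz": 0.3, "wx": 0, "wy": 0, "wz": 0, "jaw": 60},
    {"tx": -0.28, "ty": -0.18, "tz": 0.35, "wx": 0, "wy": 0, "wz": 0, "jaw": 60},
    {"tx": -0.28, "ty": -0.18, "tz": 0.35, "wx": 0, "wy": 0, "wz": 0, "jaw": 60},
    {"tx": -0.28, "ty": -0.18, "tz": 0.35, "wx": 0, "wy": 0, "wz": 0, "jaw": 60}
  ]
}}

```text
time_s: 16.3
ee_pos: [554.0, 419.6, 100.9]
ee_rot: [-3.066, 0.683, -0.001]
ft_force: [0.2, -0.1, 1.2]
finger_gap: 65.7
grasp_force: 0.0
```

Run:
```python
from h import *
st=telemetry.get_state();im=imaging.get_image("wrist");save(im,"w9.png")
print(st["ee_pos"],st["finger_gap"],go((555,422,13)))
for d in tip_of("wrist","dye_bottle_mid")[:2]: print(d,world(im,*d["point"],z=33,st=st).round(1))
```

```text
[554.02580797 419.61194068 100.94044583] 65.65646848209195 [-0.003 -0.023  0.883]
{'point': [314.0, 205.1], 'score': 0.78} [[557.5 420.3  33. ]]
```

View pics/w9.png

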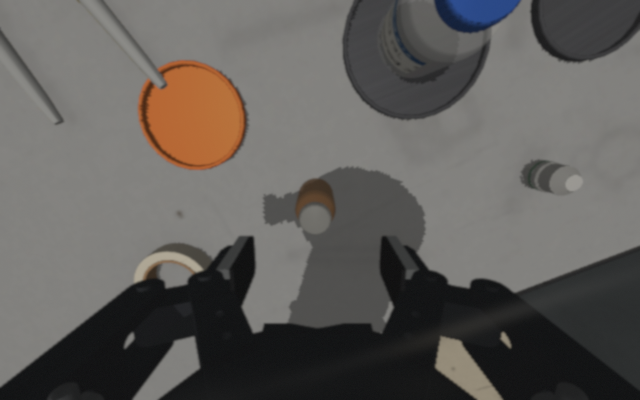

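The white cap at (315,220) is centred between the fingers. The tape and objective are clear. I'll grip.

>>> {"api": "play_rows", "payload": {
  "deltas": [
    {"tx": 0.01, "ty": -0.01, "tz": 0.3, "wx": 0, "wy": 0, "wz": 0, "jaw": 60},
    {"tx": 0.01, "ty": -0.01, "tz": 0.6, "wx": 0, "wy": 0, "wz": 0, "jaw": 60},
    {"tx": 0.01, "ty": -0.01, "tz": 0.87, "wx": 0, "wy": 0, "wz": 0, "jaw": 60},
    {"tx": 0.01, "ty": -0.01, "tz": 0.87, "wx": 0, "wy": 0, "wz": 0, "jaw": 60},
    {"tx": 0.01, "ty": -0.01, "tz": 0.87, "wx": 0, "wy": 0, "wz": 0, "jaw": 120},
    {"tx": 0.01, "ty": -0.01, "tz": 0.87, "wx": 0, "wy": 0, "wz": 0, "jaw": 255},
    {"tx": 0.01, "ty": -0.01, "tz": 0.87, "wx": 0, "wy": 0, "wz": 0, "jaw": 255},
    {"tx": 0.01, "ty": -0.01, "tz": 0.87, "wx": 0, "wy": 0, "wz": 0, "jaw": 255}
  ]
}}

```text
time_s: 17.2
ee_pos: [556.0, 421.6, 16.1]
ee_rot: [-3.063, 0.681, -0.005]
ft_force: [0.0, 0.0, 7.1]
finger_gap: 27.9
grasp_force: 59.6
```

>>> {"api": "play_rows", "payload": {
  "deltas": [
    {"tx": 0, "ty": 0, "tz": 0, "wx": 0, "wy": 0, "wz": 0, "jaw": 255},
    {"tx": 0, "ty": 0, "tz": 0, "wx": 0, "wy": 0, "wz": 0, "jaw": 255},
    {"tx": 0, "ty": 0, "tz": 0, "wx": 0, "wy": 0, "wz": 0, "jaw": 255}
  ]
}}

```text
time_s: 17.5
ee_pos: [556.0, 421.6, 16.2]
ee_rot: [-3.063, 0.68, -0.005]
ft_force: [0.0, 0.1, 6.3]
finger_gap: 27.5
grasp_force: 59.6
```

>>> {"api": "play_rows", "payload": {
  "deltas": [
    {"tx": 0, "ty": 0, "tz": -0.1, "wx": 0, "wy": 0, "wz": 0, "jaw": 255},
    {"tx": 0, "ty": 0, "tz": -0.3, "wx": 0, "wy": 0, "wz": 0, "jaw": 255},
    {"tx": 0, "ty": 0, "tz": -0.6, "wx": 0, "wy": 0, "wz": 0, "jaw": 255},
    {"tx": 0, "ty": 0, "tz": -0.9, "wx": 0, "wy": 0, "wz": 0, "jaw": 255},
    {"tx": 0, "ty": 0, "tz": -1, "wx": 0, "wy": 0, "wz": 0, "jaw": 255},
    {"tx": 0, "ty": 0, "tz": -1, "wx": 0, "wy": 0, "wz": 0, "jaw": 255}
  ]
}}

```text
time_s: 18.1
ee_pos: [555.3, 421.4, 116.0]
ee_rot: [-3.063, 0.681, -0.003]
ft_force: [0.0, 0.0, -0.7]
finger_gap: 27.8
grasp_force: 59.1
```

>>> {"api": "play_rows", "payload": {
  "deltas": [
    {"tx": 0.07, "ty": 0.15, "tz": -0.05, "wx": 0, "wy": 0, "wz": 0, "jaw": 255},
    {"tx": 0.18, "ty": 0.4, "tz": -0.1, "wx": 0, "wy": 0, "wz": 0, "jaw": 255},
    {"tx": 0.32, "ty": 0.7, "tz": -0.15, "wx": 0, "wy": 0, "wz": 0, "jaw": 255},
    {"tx": 0.46, "ty": 1, "tz": -0.15, "wx": 0, "wy": 0, "wz": 0, "jaw": 255}
  ]
}}

```text
time_s: 18.5
ee_pos: [553.1, 308.5, 127.4]
ee_rot: [3.065, -0.681, -0.002]
ft_force: [0.7, -0.1, -1.3]
finger_gap: 27.7
grasp_force: 59.2
```

>>> {"api": "play_rows", "payload": {
  "deltas": [
    {"tx": 0.2, "ty": 0.25, "tz": 0, "wx": 0, "wy": 0, "wz": 0, "jaw": 255},
    {"tx": 0.4, "ty": 0.5, "tz": 0, "wx": 0, "wy": 0, "wz": 0, "jaw": 255},
    {"tx": 0.65, "ty": 0.75, "tz": 0, "wx": 0, "wy": 0, "wz": 0, "jaw": 255},
    {"tx": 0.85, "ty": 0.9, "tz": 0, "wx": 0, "wy": 0, "wz": 0, "jaw": 255},
    {"tx": 1, "ty": 1, "tz": 0, "wx": 0, "wy": 0, "wz": 0, "jaw": 255},
    {"tx": 1, "ty": 1, "tz": 0, "wx": 0, "wy": 0, "wz": 0, "jaw": 255},
    {"tx": 1, "ty": 1, "tz": 0, "wx": 0, "wy": 0, "wz": 0, "jaw": 255}
  ]
}}

```text
time_s: 19.2
ee_pos: [601.6, 177.2, 127.4]
ee_rot: [3.066, -0.683, -0.002]
ft_force: [0.3, 1.1, -0.5]
finger_gap: 27.6
grasp_force: 59.2
```

Run:
```python
from h import *
st=telemetry.get_state();im=imaging.get_image("wrist")
print(st["ee_pos"],st["ee_rot"],st["finger_gap"],go((605.5,174,19)))
save(im,"w10.png")
for d in trace("wrist","middle_tray")[:2]:
    v,u=np.nonzero(d["pixels"]);P=world(im,u,v,z=5.,st=st);print(d["score"],d["rect"],P.max(0).round(),P.min(0).round())
```

```text
[601.64569365 177.24132192 127.43207434] [ 3.06575784e+00 -6.83187264e-01 -2.07551423e-03] 27.605863707803156 [0.053 0.017 1.086]
0.77 [2.2, 224.8, 68.5, 78.5] [700. 526.   5.] [617. 433.   5.]
0.64 [274.3, 140.7, 90.1, 78.5] [648. 215.   5.] [564. 131.   5.]
```

View pics/w10.png

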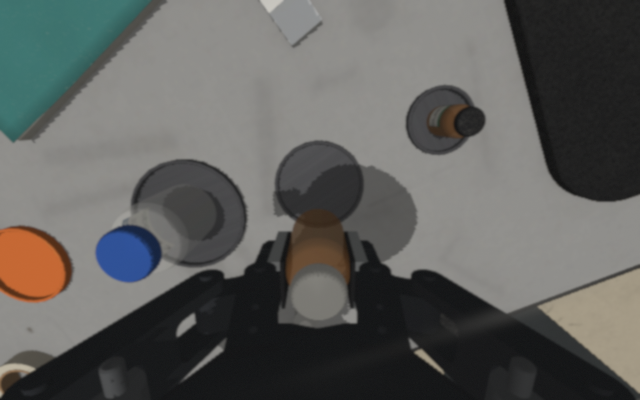

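The dye bottle is upright at (320,260), with the middle tray at (319,183) ahead. Moving over it and lowering.

>>> {"api": "play_rows", "payload": {
  "deltas": [
    {"tx": 0.03, "ty": 0.01, "tz": 0.15, "wx": 0, "wy": 0, "wz": 0, "jaw": 255},
    {"tx": 0.05, "ty": 0.02, "tz": 0.45, "wx": 0, "wy": 0, "wz": 0, "jaw": 255},
    {"tx": 0.05, "ty": 0.02, "tz": 0.75, "wx": 0, "wy": 0, "wz": 0, "jaw": 255},
    {"tx": 0.05, "ty": 0.02, "tz": 0.9, "wx": 0, "wy": 0, "wz": 0, "jaw": 255},
    {"tx": 0.05, "ty": 0.02, "tz": 0.98, "wx": 0, "wy": 0, "wz": 0, "jaw": 255},
    {"tx": 0.05, "ty": 0.02, "tz": 1, "wx": 0, "wy": 0, "wz": 0, "jaw": 255},
    {"tx": 0.05, "ty": 0.02, "tz": 1, "wx": 0, "wy": 0, "wz": 0, "jaw": 255}
  ]
}}

```text
time_s: 20.0
ee_pos: [606.0, 174.2, 28.9]
ee_rot: [-3.066, 0.681, -0.001]
ft_force: [-1.1, 0.7, 0.3]
finger_gap: 27.8
grasp_force: 59.2
```

>>> {"api": "play_rows", "payload": {
  "deltas": [
    {"tx": 0, "ty": 0, "tz": 0.02, "wx": 0, "wy": 0, "wz": 0, "jaw": 255},
    {"tx": 0, "ty": 0, "tz": 0.04, "wx": 0, "wy": 0, "wz": 0, "jaw": 255},
    {"tx": 0, "ty": 0, "tz": 0.055, "wx": 0, "wy": 0, "wz": 0, "jaw": 255},
    {"tx": 0, "ty": 0, "tz": 0.06, "wx": 0, "wy": 0, "wz": 0, "jaw": 255},
    {"tx": 0, "ty": 0, "tz": 0.06, "wx": 0, "wy": 0, "wz": 0, "jaw": 255}
  ]
}}

```text
time_s: 20.5
ee_pos: [605.7, 173.5, 22.3]
ee_rot: [3.067, -0.682, -0.0]
ft_force: [0.7, 0.2, 0.6]
finger_gap: 27.5
grasp_force: 59.2
```

>>> {"api": "play_rows", "payload": {
  "deltas": [
    {"tx": 0, "ty": 0, "tz": 0.015, "wx": 0, "wy": 0, "wz": 0, "jaw": 255},
    {"tx": 0, "ty": 0, "tz": 0.03, "wx": 0, "wy": 0, "wz": 0, "jaw": 255},
    {"tx": 0, "ty": 0, "tz": 0.035, "wx": 0, "wy": 0, "wz": 0, "jaw": 255},
    {"tx": 0, "ty": 0, "tz": 0.035, "wx": 0, "wy": 0, "wz": 0, "jaw": 255}
  ]
}}

```text
time_s: 20.9
ee_pos: [605.8, 173.6, 19.1]
ee_rot: [-3.067, 0.682, -0.0]
ft_force: [-1.0, 0.1, 3.1]
finger_gap: 27.8
grasp_force: 59.6
```

Contact at the expected height. I'll release and rise.

>>> {"api": "play_rows", "payload": {
  "deltas": [
    {"tx": 0, "ty": 0, "tz": 0, "wx": 0, "wy": 0, "wz": 0, "jaw": 150},
    {"tx": 0, "ty": 0, "tz": 0, "wx": 0, "wy": 0, "wz": 0, "jaw": 100},
    {"tx": 0, "ty": 0, "tz": 0, "wx": 0, "wy": 0, "wz": 0, "jaw": 90},
    {"tx": 0, "ty": 0, "tz": 0, "wx": 0, "wy": 0, "wz": 0, "jaw": 90},
    {"tx": 0, "ty": 0, "tz": -0.1, "wx": 0, "wy": 0, "wz": 0, "jaw": 90},
    {"tx": 0, "ty": 0, "tz": -0.4, "wx": 0, "wy": 0, "wz": 0, "jaw": 60},
    {"tx": 0, "ty": 0, "tz": -0.8, "wx": 0, "wy": 0, "wz": 0, "jaw": 60},
    {"tx": 0, "ty": 0, "tz": -1, "wx": 0, "wy": 0, "wz": 0, "jaw": 60}
  ]
}}

```text
time_s: 21.7
ee_pos: [607.4, 173.9, 123.6]
ee_rot: [-3.064, 0.681, -0.008]
ft_force: [0.2, 1.1, 0.6]
finger_gap: 65.4
grasp_force: 0.0
```

>>> {"api": "play_rows", "payload": {
  "deltas": [
    {"tx": -0.3, "ty": 0, "tz": -0.3, "wx": 0, "wy": 0, "wz": 0, "jaw": 60},
    {"tx": -0.7, "ty": 0, "tz": -0.7, "wx": 0, "wy": 0, "wz": 0, "jaw": 60},
    {"tx": -1, "ty": 0, "tz": -0.9, "wx": 0, "wy": 0, "wz": 0, "jaw": 60},
    {"tx": -1, "ty": 0, "tz": -0.9, "wx": 0, "wy": 0, "wz": 0, "jaw": 60},
    {"tx": -1, "ty": 0, "tz": -0.9, "wx": 0, "wy": 0, "wz": 0, "jaw": 60}
  ]
}}

```text
time_s: 22.2
ee_pos: [514.9, 216.5, 210.4]
ee_rot: [-3.065, 0.68, -0.003]
ft_force: [0.1, -0.2, -0.7]
finger_gap: 65.1
grasp_force: 0.0
```

Run:
```python
from h import *
st=telemetry.get_state();im=imaging.get_image("side");save(im,"s11.png",(210,130,200,150),4)
for n in NAMES:
  for d in trace("side",n)[:1]:
    v,u=np.nonzero(d["pixels"]);P=world(im,u,v);print(n,round(d["score"],2),d["rect"],np.percentile(P,[3,50,97],axis=0).round().tolist())
print(st["ee_pos"],st["ft_force"],st["grasp_force"])
```

```text
reagent_bottle_mid 0.78 [246.4, 181.5, 31.4, 56.8] [[610.0, 293.0, 7.0], [633.0, 320.0, 57.0], [660.0, 329.0, 103.0]]
dye_bottle_mid 0.91 [279.1, 177.5, 20.1, 33.4] [[594.0, 172.0, 8.0], [607.0, 183.0, 40.0], [621.0, 188.0, 70.0]]
oil_bottle_mid 0.72 [289.2, 165.8, 8.4, 21.9] [[602.0, 47.0, 15.0], [610.0, 58.0, 44.0], [625.0, 64.0, 63.0]]
big_tray 0.58 [237.0, 218.4, 60.1, 28.7] [[582.0, 259.0, 3.0], [618.0, 321.0, 5.0], [683.0, 355.0, 11.0]]
middle_tray 0.82 [275.3, 200.4, 30.7, 19.7] [[568.0, 135.0, 2.0], [590.0, 186.0, 5.0], [629.0, 215.0, 11.0]]
small_tray 0.57 [297.9, 185.5, 5.3, 7.5] [[587.0, 29.0, 4.0], [595.0, 62.0, 6.0], [600.0, 76.0, 12.0]]
objective_case_mid 0.68 [350.8, 174.9, 19.2, 30.0] [[441.0, 114.0, 5.0], [457.0, 135.0, 38.0], [473.0, 141.0, 62.0]]
spare_objective_mid 0.79 [334.2, 205.2, 12.9, 23.4] [[485.0, 241.0, 6.0], [495.0, 249.0, 24.0], [505.0, 253.0, 42.0]]
[514.90269054 216.53683082 210.36525618] [ 0.12436665 -0.18723903 -0.74677856] 0.0
```

View pics/s11.png

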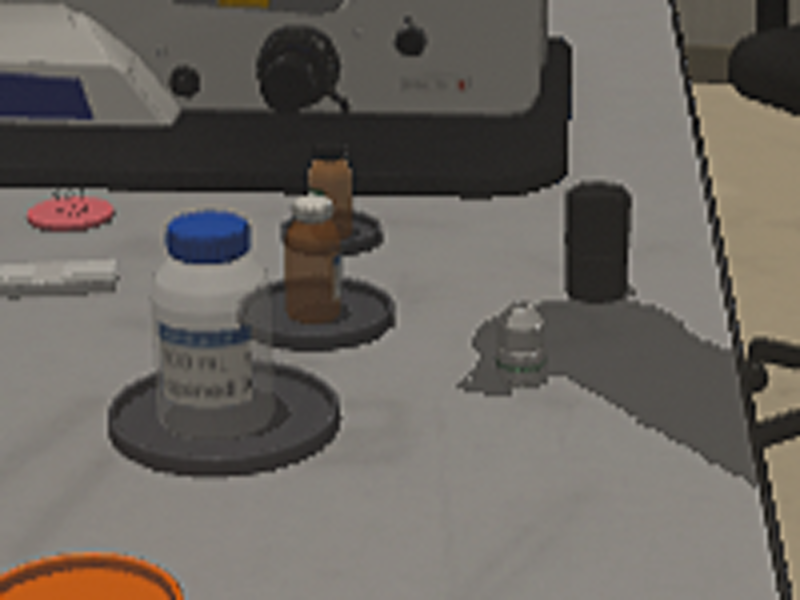

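All three bottles stand upright in their trays: large at (212,330), dye at (315,265), oil at (330,190). The objective (521,345) and the case (597,240) haven't moved. I'm handing in.

```bash
python3 -c "
from station import bot;print(bot.sign_off())"
```

```text
the job is handed in; nothing more can be done
None
```

I stood all three bottles upright in their trays, left the objective and its case where they were, and handed the job in at about 22 s of the 96 s; sign-off gave no verdict.

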